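# Mixing plate from flush dock to drying easel

### The job

Slide the thin steel mixing plate along its dock until it overhangs the left edge of the bench far enough to be pinched by its two long sides, without letting it fall. Pick it up by the overhanging end and lower it onto the sloped easel: lengthwise up the board, lower end on the lip, centred and lying flat against the board before you let go. Leave the cast, the jars, the eraser and the dish where they stand.

Things in the scene. Friction and masses are not known exactly. Their poses are not given: they have to be found in the camera images.
- plate_mid (a point): centre (half-way up) of the loose steel mixing plate: 56 mm wide (x), 150 mm long (y), 6 mm thick (z), 0.22 to 0.37 kg, with a 40 x 110 mm rubber grip inlaid on top (0.8 mm high). It starts in the dock, flush with its rails, so its sides cannot be reached. Closed fingers pressed on the rubber (7 to 20 N) drag it; pressed lightly or on steel they slip. 45 to 65 mm overhang is right; over 75 it falls
- dock_mouth (a point): middle of the open end of the fixed dock, at rail-top height (6 mm). Two grey side rails, each 18 mm wide, 6 mm high, 59 mm apart, closed by a stop 190 mm behind the mouth; no floor, the plate slides on the bench. +y points out of the mouth to the bench's left edge, about 10 to 25 mm past the mouth; beyond it is free air
- bench_edge (a point): a fixed point on the top of the bench's straight left edge, at z = 0; the edge runs along world x through this point, and the bench lies on its -y side
- easel_board: sloped black board of the fixed easel, 48 mm wide, 146 mm long, rising at 38 degrees and facing the robot. Origin: foot of its front face, at the lip, 24 mm above the bench; x up the slope, y across, z out of the face. The lip at x = 0, 84 mm wide, 6 mm thick, stands 14 mm out of the face. Plate in place: centre at x 75, y 0, z 3 mm, its y along the slope. Base 150 x 110 x 8 mm
- cast_b: small plaster tooth cast, 34 x 43 x 15 mm, bystander; origin under its centre
- jar_f: low white jar with a screw cap, 40 mm across, 36 mm high, bystander; origin under its centre
- jar_d: white jar with a dark screw cap, 40 mm across, 48 mm high, bystander; origin under its centre
- eraser_pad: eraser block, 42 x 65 x 23 mm, bystander; origin under its centre
- water_dish: low open round dish, 60 mm across, 24 mm high, bystander; origin under its centre

How it is judged:
On the way, in this order (a step that is already met when the one before it is completed fails the run):
1. the plate lies flat on the bench and overhangs its left edge by at least 35 mm (world y of plate_mid above 0.08 m and angle between plate_mid's own z axis and vertical below 0.06 rad and height (world z) of plate_mid below 0.008 m), for 0.3 s.
2. the plate is lifted clear of the bench, held in the fingers (height (world z) of plate_mid above 0.05 m and contact force between the fingers and plate above 1 N), for 0.2 s.
3. the plate lies on the easel's board, still held in the fingers (contact force between the fingers and plate above 0.5 N and contact force between plate and easel_board above 0.2 N and angle between the z axis of plate_mid and the z axis of easel_board, either way round below 0.2 rad and x of plate_mid in the frame of easel_board below 0.1 m and z of plate_mid in the frame of easel_board below 0.018 m), for 0.1 s.
At the end, for the whole second after the job is handed in: The plate rests released on the easel: lower end on the lip (within 6 mm), centred on the board within 10 mm, its long axis up the slope within 0.1 rad, lying flat on the board within 0.08 rad, at rest (x of plate_mid in the frame of easel_board between 0.069 and 0.081 m and y of plate_mid in the frame of easel_board between -0.01 and 0.01 m and z of plate_mid in the frame of easel_board between 0 and 0.007 m and angle between the y axis of plate_mid and the x axis of easel_board, either way round below 0.1 rad and angle between the z axis of plate_mid and the z axis of easel_board, either way round below 0.08 rad and linear speed of plate below 0.02 m/s and contact force between the fingers and plate below 0.1 N); the robot touches nothing.
It fails at once if the plate fell off the bench (height (world z) of plate_mid below -0.05 m).
It fails at once if a bystander was pushed more than 20 mm (distance of any of cast_b, jar_f, jar_d, eraser_pad, water_dish from where it was at the start of the episode above 0.02 m).
It also fails if it takes over 58 s, if anything falls off the work surface, if the arm or the gripper's body presses on something with over 40 N, if the wrist force passes 120 N, or if a joint passes its speed limit or range.

### The arm

A 7-joint arm with a two-finger parallel gripper is mounted at the origin on a cart in front of the work surface, level with it; the furniture and walls round the work are solid. World frame = base frame: x ahead of the robot, y to its left, z up, the work surface at z = 0. Lengths are in m, angles in rad, forces in N, time in s.
With the tool pointing down it reaches from about 0.35 to 0.9 m from the base axis. Payload 8.1 kg.
Tool frame: the origin (TCP) lies on the front face of the gripper's body, between the roots of the fingers; the fingertips stand 66 mm ahead of it and the grasp point (between the pads) lies 47 mm ahead of it (tips_ahead is the distance from the TCP to the fingertips, in m); z points along the fingers, y is the line along which they close (so a half turn about z gives the same grasp; the last joint's range is limited). The gripper opens to 92 mm and grips with 3 to 60 N. Pads are 19 mm wide; open, the fingers measure 130 mm over their backs; the gripper's body (75 mm by 190 mm) begins 47 mm behind the grasp point.
Start: joints at [-1.344, 0.434, 0.025, 1.573, -0.012, 1.134, -0.075], TCP at [0.202, 0.591, 0.292] pointing down, gripper open.
Joint ranges: [-2.62, 2.62], [-0.44, 2.09], [-1.27, 1.32], [0.08, 2.57], [-1.32, 4.46], [0.12, 2], [-2.74, 2.74]. Speed limits (rad/s): [2.22, 2.22, 3.01, 3.01, 3.14, 3.14, 3.14].

### API

Orientations are given as a unit quaternion [w, x, y, z].
In Python, from bench import state, capture, finish_job, tips_ahead gives the robot as it stands.
- The arm moves only by the shell command python3 -m handwheel 'ROWS' [OPENING] [FORCE]. ROWS is JSON, a list of rows, each a list of 2 entries, a list of its own where there are three numbers: the shift along the tool's x, y, z in mm, then the turn, a rotation vector about the tool's x, y, z in degrees. A call has 1 to 12 rows; each row shifts and turns the commanded pose from where the row before left it, along the tool's axes as they then stand; what a row does not reach is not made up. A row lasts 1/8 s, in which the tool goes at most 62.5 mm and 10.7 degrees, less where a joint would pass 70% of its speed; a pose out of reach is approached as far as the arm can. A call with a gripper value outside its range is refused whole. OPENING is the closure in counts, from 0 (fully open) to 255 (shut), set as the call begins (- or left out, the last holds). The fingers move at their own pace and stop on an object; FORCE is the grip in N (left out, the last holds). Time passes only in rows, so rows that do not move let the fingers close. It gives the time, the measured TCP pose, the force, the opening and the grip force at its end, in the units of the state.
- state(): the state, without advancing time (a new reading comes with each control period).
- capture(name): name is "side" or "top"; returns a dict with "img" (420x560x3 uint8, blue, green, red), "mtx" (3x3 intrinsics, pixels), "distortion" ([k1, k2, p1, p2, k3] as OpenCV has them; the pictures are not rectified), "xyz" and "attitude" of the camera in the world. Camera axes: x right, y down, z forward; pixel columns grow to the right and rows downward; lengths in m; the calibration is good to about 2 mm. A picture is of the moment at which its call begins. There is no depth.
- finish_job(): hands the job in; it is judged then, once.
The state is a dict: "clock": time; "joints": joint angles; "dq": joint speeds; "tau": joint torques, N m; "tool_pos": TCP position; "tool_rot": TCP orientation; "contact_force": force on the tool from outside, world axes, zero at the start; "moment": the same for the moment, N m; "finger_gap": opening from 0.0 (shut) to 1.0 (fully open); "grasp_force": force on a finger pad.
Only numpy, scipy, OpenCV 4.12 (cv2) and the standard library are available. Lean on these libraries where they do the work, as an engineer would, in place of code of your own. Each camera call takes 0.05 s, during which the arm holds its last target. There are 200 camera calls.

## Working session

There is one attempt and no reset: what is moved stays moved. The work goes in short steps, Python scripts to look and compute and a shell command to move; the robot and the scene stay as the last step left them, time stands still between calls to the robot, and variables do not carry over. Pictures are saved under pics/ and viewed, at most 10 in all, crops included, and the job is handed in when it is done.

```bash
mkdir -p pics; ls
cat > h.py <<'E'
import numpy as np,cv2
from bench import state,capture,finish_job,tips_ahead
from scipy.spatial.transform import Rotation as R
def rot(q): return R.from_quat([q[1],q[2],q[3],q[0]])
def snap(n,f):
    c=capture(n); cv2.imwrite('pics/'+f,c['img']); return c
def ray(c,u,v):
    p=cv2.undistortPoints(np.array([[[u,v]]],float),np.array(c['mtx'],float),np.array(c['distortion'],float))[0,0]
    d=rot(c['attitude']).apply([p[0],p[1],1]); return np.array(c['xyz'],float),d
def onz(c,u,v,z):
    o,d=ray(c,u,v); return o+d*(z-o[2])/d[2]
def proj(c,P):
    r=rot(c['attitude']).inv(); rv=r.as_rotvec(); t=-r.apply(c['xyz'])
    return cv2.projectPoints(np.array(P,float).reshape(-1,3),rv,t,np.array(c['mtx'],float),np.array(c['distortion'],float))[0][:,0]
E
python3 - <<'E'
from h import *
import pickle
for n in('top','side'):
    c=snap(n,n+'0.png'); pickle.dump(c,open(n+'.pkl','wb')); print(n,c['xyz'],c['attitude'],c['mtx'])
s=state(); print(s, tips_ahead)
E
```

```text
pics
top [ 0.39210273 -0.1557854   0.90628091] [ 0.05780097 -0.70026969  0.70832618 -0.06749398] [[399.34181958   0.         282.88758748]
 [  0.         399.34181958 216.36580366]
 [  0.           0.           1.        ]]
side [ 0.13129385 -1.02812015  0.79676964] [-0.43009865  0.87534756 -0.20099345  0.09156112] [[481.84005092   0.         275.82091339]
 [  0.         481.84005092 205.26042071]
 [  0.           0.           1.        ]]
{'clock': 0.1, 'joints': array([-1.34357586,  0.43515891,  0.02495118,  1.57396969, -0.01162136,
        1.13395749, -0.07509671]), 'dq': array([ 1.35105120e-03,  7.10700953e-07, -1.41643728e-03, -4.64135327e-03,
       -6.34465652e-04, -1.05164431e-03,  1.14768795e-03]), 'tau': array([ 4.35587775e-03, -6.69124317e+01,  9.88325290e-01, -3.15144682e+01,
       -6.05466357e-02,  3.75280646e-02, -1.73177121e-06]), 'tool_pos': array([0.20233384, 0.59098521, 0.29153371]), 'tool_rot': array([-6.34685368e-05,  1.64190606e-01,  9.86428401e-01, -6.71273650e-04]), 'contact_force': array([-1.00275005,  0.04780192, -0.31895528]), 'moment': array([ 0.01858368,  0.01004519, -0.0107561 ]), 'grasp_force': 0.0, 'finger_gap': 1.0001678916785894} 0.0655
```

View pics/top0.png

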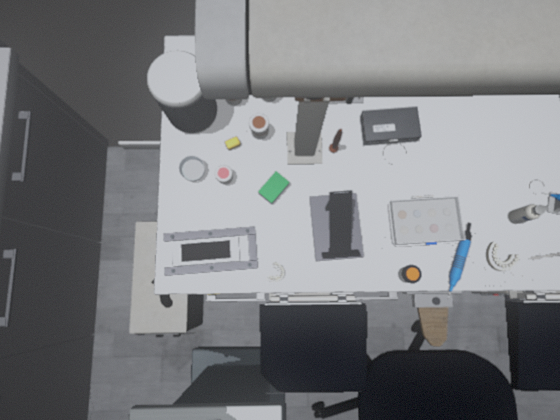

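View pics/side0.png

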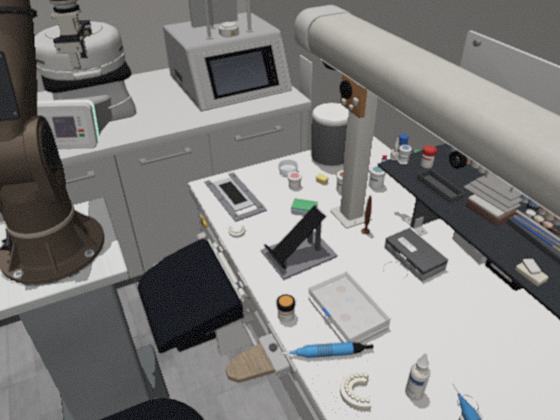

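The top view shows the dock and plate at about (210,251), the bench's left edge at u≈157, and the easel at about (338,225). The side view agrees. Next I'll enlarge the relevant parts.

Run:
```python
import cv2,numpy as np
a=cv2.imread('pics/top0.png')
A=cv2.resize(a[215:290,145:275],None,fx=6,fy=6,interpolation=cv2.INTER_CUBIC)
cv2.imwrite('pics/dock.png',A)
A=cv2.resize(a[180:270,300:375],None,fx=6,fy=6,interpolation=cv2.INTER_CUBIC)
b=cv2.imread('pics/side0.png')
cv2.imwrite('pics/easel.png',A)
B=cv2.resize(b[195:280,255:345],None,fx=6,fy=6,interpolation=cv2.INTER_CUBIC)
cv2.imwrite('pics/easel2.png',B)
```

```text
(no output)
```

View pics/dock.png

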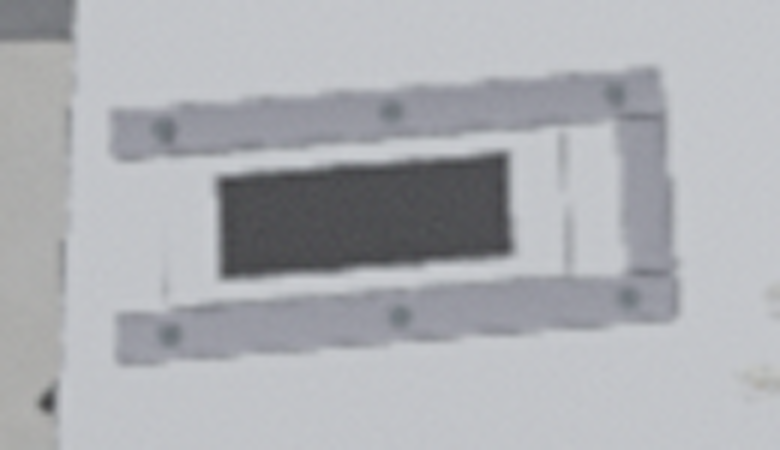

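View pics/easel.png

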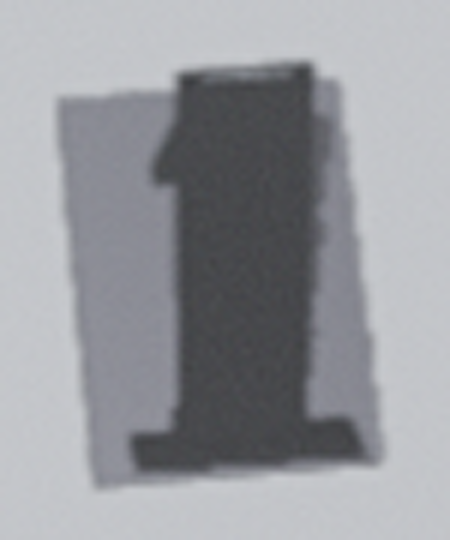

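View pics/easel2.png

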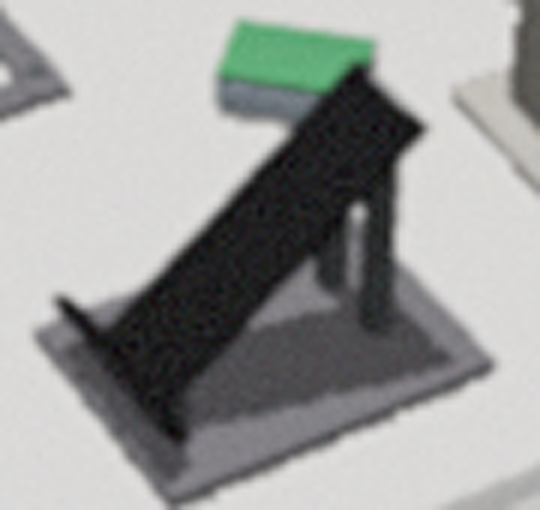

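The dock crop gives clear rubber corners, the rail mouth ends and the bench edge. The easel crops give the board's top corners and the lip ends. I'll fit the poses from these.

```bash
cat > fit.py <<'E'
from h import *
import pickle
from scipy.optimize import least_squares
T=pickle.load(open('top.pkl','rb'));S=pickle.load(open('side.pkl','rb'))
f=lambda o,p:(o[0]+(p[0]+.5)/6-.5,o[1]+(p[1]+.5)/6-.5)
D=(145,215)
for n,z,ps in(('rubber',.0068,[(217,177),(508,153),(513,255),(222,278)]),('mouth',.006,[(112,108),(115,160),(116,313),(118,365)]),('stop',.006,[(660,70),(678,318)]),('edge',0,[(77,0),(62,450)])):
    P=np.array([onz(T,*f(D,p),z) for p in ps]); print(n,P.round(4).tolist(),'mean',P.mean(0).round(4))
E1=(300,180);E2=(255,195);a=np.radians(38)
def w(q,p):
    l=np.array(p,float); Rz=R.from_euler('z',q[2])
    b=np.stack([l[:,0]*np.cos(a)-l[:,2]*np.sin(a),l[:,1],.024+l[:,0]*np.sin(a)+l[:,2]*np.cos(a)],1)
    return Rz.apply(b)+[q[0],q[1],0]
mt=[(.146,.024,0),(.146,-.024,0),(0,.042,.014),(-.006,-.042,.014),(-.006,.042,.014)]
pt=[(178,72),(313,64),(131,437),(365,462),(135,470)]
ms=[(.146,.024,0),(.146,-.024,0),(0,.042,.014),(0,-.042,.014)]
ps=[(360,65),(425,128),(60,297),(187,437)]
pt=np.array([f(E1,p) for p in pt]);ps=np.array([f(E2,p) for p in ps])
g=lambda q:np.r_[(proj(T,w(q,mt))-pt).ravel(),(proj(S,w(q,ms))-ps).ravel()]
r=least_squares(g,[.4,-.25,0],loss='soft_l1',x_scale=[.01,.01,.1]);print('easel',r.x.round(4),r.fun.round(1))
for n,z,p in(('cast',.01,(277,271)),('jar1',.036,(224,174)),('jar2',.04,(259,122)),('eraser',.023,(273,187)),('dish',.02,(193,168))): print(n,onz(T,*p,z).round(3))
print('base yaw pts',[onz(T,*f(E1,p),.008).round(4).tolist() for p in[(60,100),(338,78),(383,465),(97,487)]])
E
python3 fit.py
```

```text
rubber [[0.4924, 0.0613, 0.0068], [0.5001, -0.0473, 0.0068], [0.4618, -0.0496, 0.0068], [0.4547, 0.0582, 0.0068]] mean [0.4772 0.0056 0.0068]
mouth [[0.519, 0.1016, 0.006], [0.4993, 0.0997, 0.006], [0.4423, 0.097, 0.006], [0.4232, 0.0954, 0.006]] mean [0.471  0.0984 0.006 ]
stop [[0.5313, -0.1044, 0.006], [0.4377, -0.1112, 0.006]] mean [ 0.4845 -0.1078  0.006 ]
edge [[0.5617, 0.1182, 0.0], [0.3927, 0.1163, 0.0]] mean [0.4772 0.1173 0.    ]
easel [ 0.4714 -0.2951  0.0603] [ 0.6 -0.1  1.5 -0.4  0.9  3.3  0.1 -1.3  0.3  0.1 -0.4 -1.9  0.3 -1.1
 -0.3 -2.  -3.8 -3.3]
cast [ 0.429 -0.154  0.01 ]
jar1 [ 0.646 -0.037  0.036]
jar2 [ 0.768 -0.117  0.04 ]
eraser [ 0.619 -0.147  0.023]
dish [0.666 0.036 0.02 ]
base yaw pts [[0.5996, -0.2314, 0.008], [0.6073, -0.3388, 0.008], [0.4583, -0.349, 0.008], [0.4513, -0.2416, 0.008]]
```

```bash
sed -i 's/^mt=.*/mt=[(.146,.024,0),(.146,-.024,0),(0,.042,0),(-.006,-.042,.014),(-.006,.042,.014)]/; s/^ms=.*/ms=[(.146,.024,0),(.146,-.024,0),(0,.042,.014)]/; s/^ps=\[.*/ps=[(360,65),(425,128),(60,297)]/' fit.py
cat >> fit.py <<'E'
print([ (l,((proj(S,w(r.x,[l]))[0]-E2)*6).round().tolist()) for l in [(0,-.042,.014),(-.006,-.042,.014),(-.006,-.042,0),(0,-.024,0),(0,.024,0)]])
print([ (l,((proj(T,w(r.x,[l]))[0]-E1)*6).round().tolist()) for l in [(0,-.042,.014),(-.006,-.042,.014),(-.006,-.042,0),(0,-.024,0),(0,.024,0),(.146,.024,0),(.146,-.024,0)]])
E
python3 fit.py|tail -9
```

```text
-0.5 -2. ]
cast [ 0.429 -0.154  0.01 ]
jar1 [ 0.646 -0.037  0.036]
jar2 [ 0.768 -0.117  0.04 ]
eraser [ 0.619 -0.147  0.023]
dish [0.666 0.036 0.02 ]
base yaw pts [[0.5996, -0.2314, 0.008], [0.6073, -0.3388, 0.008], [0.4583, -0.349, 0.008], [0.4513, -0.2416, 0.008]]
[((0, -0.042, 0.014), [159.0, 415.0]), ((-0.006, -0.042, 0.014), [148.0, 427.0]), ((-0.006, -0.042, 0), [169.0, 439.0]), ((0, -0.024, 0), [156.0, 399.0]), ((0, 0.024, 0), [96.0, 323.0])]
[((0, -0.042, 0.014), [363.0, 440.0]), ((-0.006, -0.042, 0.014), [363.0, 454.0]), ((-0.006, -0.042, 0), [354.0, 433.0]), ((0, -0.024, 0), [306.0, 423.0]), ((0, 0.024, 0), [177.0, 431.0]), ((0.146, 0.024, 0), [180.0, 70.0]), ((0.146, -0.024, 0), [321.0, 61.0])]
```

```bash
python3 fit.py | grep easel
cat >> h.py <<'E'
def tool(theta,tilt=0):  # theta: closing-axis heading deg; y=closing, z=down; 
    t=np.radians(theta); y=np.array([np.cos(t),np.sin(t),0]); z=np.array([0,0,-1.]); return R.from_matrix(np.stack([np.cross(y,z),y,z],1))
def go(tip,Rt,ahead=None,q=True):
    "tip: world target of point `ahead` m ahead of TCP"
    s=state(); ahead=tips_ahead if ahead is None else ahead
    R0=rot(s['tool_rot']); tcp=np.array(tip)-Rt.apply([0,0,ahead]); d=tcp-s['tool_pos']
    print('t %.2f'%s['clock'],'tcp',s['tool_pos'].round(4),'F',np.round(s['contact_force'],1),'gap %.3f'%s['finger_gap'])
    print('shift first (mm)',(R0.inv().apply(d)*1000).round(1),'| shift after turn',(Rt.inv().apply(d)*1000).round(1),'| turn deg',np.degrees((R0.inv()*Rt).as_rotvec()).round(2))
E
python3 -c "
from h import *
go([.4795,-.030,.06],tool(3.9))"
```

```text
easel [ 0.4707 -0.2949  0.0566] [ 0.8  0.1  1.7 -0.  -0.   0.   0.  -0.9  0.2  0.3 -0.6 -1.8  0.  -1.
t 0.10 tcp [0.2023 0.591  0.2915] F [-1.   0.  -0.3] gap 1.000
shift first (mm) [-463.4 -497.5  166.7] | shift after turn [-638.4  234.3  166. ] | turn deg [-6.00e-02  5.00e-02  6.72e+01]
```

```bash
python3 -m handwheel '[[[0,0,0],[0,0,9.6]],[[0,0,0],[0,0,9.6]],[[0,0,0],[0,0,9.6]],[[0,0,0],[0,0,9.6]],[[0,0,0],[0,0,9.6]],[[0,0,0],[0,0,9.6]],[[0,0,0],[0,0,9.6]]]' 255 20
python3 -m handwheel '[[[-58,21,0],[0,0,0]],[[-58,21,0],[0,0,0]],[[-58,21,0],[0,0,0]],[[-58,21,0],[0,0,0]],[[-58,21,0],[0,0,0]],[[-58,21,0],[0,0,0]],[[-58,21,0],[0,0,0]],[[-58,21,0],[0,0,0]],[[-58,21,0],[0,0,0]],[[-58,21,0],[0,0,0]],[[-58,24,0],[0,0,0]],[[0,0,60],[0,0,0]]]'
python3 -m handwheel '[[[0,0,50],[0,0,0]],[[0,0,35],[0,0,0]],[[0,0,0],[0,0,0]]]'
python3 - <<'E'
from h import *
go([.4795,-.030,.0068],tool(3.9))
c=snap('top','top1.png'); s=snap('side','side1.png')
E
```

```text
clock: 0.98
tool_pos: [0.2023, 0.5911, 0.2918]
tool_rot: [0.0, 0.685, 0.729, -0.0]
contact_force: [0.4, 0.4, 0.4]
finger_gap: 0.292
grasp_force: 0.0
clock: 2.48
tool_pos: [0.4835, -0.0339, 0.2347]
tool_rot: [0.004, 0.685, 0.729, 0.003]
contact_force: [0.5, 2.6, -1.1]
finger_gap: 0.006
grasp_force: 0.0
clock: 2.85
tool_pos: [0.4775, -0.0292, 0.1454]
tool_rot: [-0.002, 0.683, 0.731, -0.002]
contact_force: [-0.6, -0.5, -0.6]
finger_gap: 0.006
grasp_force: 0.0
t 2.85 tcp [ 0.4775 -0.0292  0.1454] F [-0.6 -0.5 -0.6] gap 0.006
shift first (mm) [-0.9  2.4 73.1] | shift after turn [-0.9  2.  73.1] | turn deg [-0.3   0.03 -0.03]
```

```bash
python3 -m handwheel '[[[-1,2,35],[0,0,0]],[[0,0,25],[0,0,0]],[[0,0,5],[0,0,0]],[[0,0,0],[0,0,0]],[[0,0,0],[0,0,0]]]'
python3 - <<'E'
from h import *
go([.4795,-.030,.0068],tool(3.9))
c=snap('side','side2.png'); 
p=proj(c,[[.4795,-.03,.007]])[0]; print(p)
t=snap('top','top2.png')
u,v=map(int,p)
a=cv2.resize(c['img'][v-45:v+45,u-60:u+60],None,fx=4,fy=4,interpolation=cv2.INTER_CUBIC)
b=cv2.resize(t['img'][215:290,145:265],None,fx=4,fy=4,interpolation=cv2.INTER_CUBIC)
cv2.imwrite('pics/c2.png',np.vstack([a,b])[:600])
E
```

```text
clock: 3.58
tool_pos: [0.4821, -0.0298, 0.0835]
tool_rot: [0.001, 0.683, 0.731, 0.001]
contact_force: [-0.8, -0.1, 0.3]
finger_gap: 0.003
grasp_force: 0.0
t 3.58 tcp [ 0.4821 -0.0298  0.0835] F [-0.8 -0.1  0.3] gap 0.003
shift first (mm) [-0.  -2.6 11.2] | shift after turn [-0.  -2.6 11.2] | turn deg [ 0.13 -0.01  0.01]
[237.12058586 198.09528265]
```

View pics/c2.png

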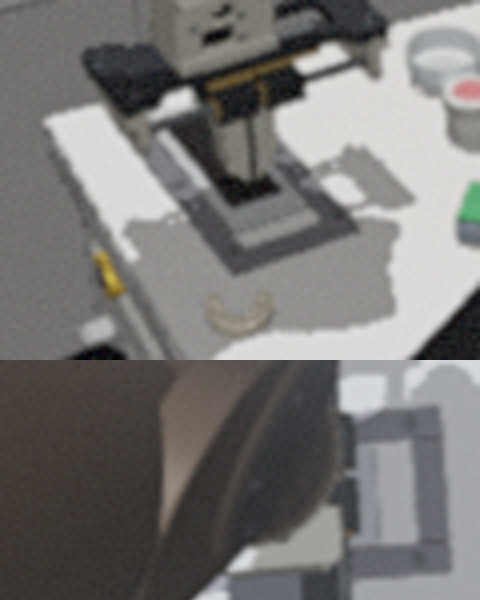

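The side crop shows the closed fingers over the rear part of the rubber (about (245,185)). I'll press down in small steps.

```bash
python3 -m handwheel '[[[0,-2,9],[0,0,0]],[[0,0,0],[0,0,0]],[[0,0,0],[0,0,0]]]'
python3 -m handwheel '[[[0,0,2],[0,0,0]],[[0,0,0],[0,0,0]],[[0,0,0],[0,0,0]]]'
python3 -m handwheel '[[[0,0,1],[0,0,0]],[[0,0,0],[0,0,0]],[[0,0,0],[0,0,0]]]' | head -4
```

```text
clock: 4.05
tool_pos: [0.4789, -0.0301, 0.073]
tool_rot: [-0.0, 0.683, 0.731, -0.0]
contact_force: [0.1, -0.1, -0.5]
finger_gap: 0.002
grasp_force: 0.0
clock: 4.42
tool_pos: [0.479, -0.0302, 0.0724]
tool_rot: [-0.0, 0.683, 0.731, 0.001]
contact_force: [-6.6, -0.1, 28.5]
finger_gap: 0.007
grasp_force: 14.1
clock: 4.8
tool_pos: [0.479, -0.0302, 0.0723]
tool_rot: [-0.001, 0.683, 0.73, 0.001]
contact_force: [-11.7, 0.9, 46.2]
```

```bash
python3 -m handwheel '[[[0,0,-1.8],[0,0,0]],[[0,0,0],[0,0,0]],[[0,0,0],[0,0,0]]]'|head -4
python3 -m handwheel '[[[3,0,0],[0,0,0]],[[5,0,0],[0,0,0]],[[5,0,0],[0,0,0]],[[0,0,0],[0,0,0]]]' | head -4
```

```text
clock: 5.18
tool_pos: [0.4793, -0.0301, 0.0725]
tool_rot: [-0.0, 0.683, 0.731, 0.0]
contact_force: [-3.5, 0.3, 15.8]
clock: 5.68
tool_pos: [0.4794, -0.0183, 0.0726]
tool_rot: [0.001, 0.683, 0.73, 0.0]
contact_force: [-0.2, -4.3, 9.3]
```

```bash
python3 -m handwheel '[[[0,0,0.3],[0,0,0]],[[5,0,0],[0,0,0]],[[5,0,0],[0,0,0]],[[5,0,0],[0,0,0]],[[5,0,0],[0,0,0]],[[5,0,0],[0,0,0]],[[0,0,0],[0,0,0]]]' | head -4
python3 - <<'E'
from h import *
c=capture('side')
cv2.imwrite('pics/s3.png',cv2.resize(c['img'][155:245,180:300],None,fx=5,fy=5,interpolation=cv2.INTER_CUBIC))
# predicted rear-edge position if plate moved fully
for y in(.0056,.0056+.013,.0056+.037): print(y,[((p-[180,155])*5).round().tolist() for p in proj(c,[[.477-.067*(y-.0056)+.067*.055+sx*.02,y-.055,.0068] for sx in(1,-1)])])
E
```

```text
clock: 6.55
tool_pos: [0.4781, 0.0061, 0.0726]
tool_rot: [0.002, 0.683, 0.73, 0.0]
contact_force: [-0.3, -6.6, 15.0]
0.0056 [[335.0, 225.0], [267.0, 245.0]]
0.0186 [[324.0, 212.0], [256.0, 232.0]]
0.0426 [[305.0, 190.0], [238.0, 209.0]]
```

View pics/s3.png

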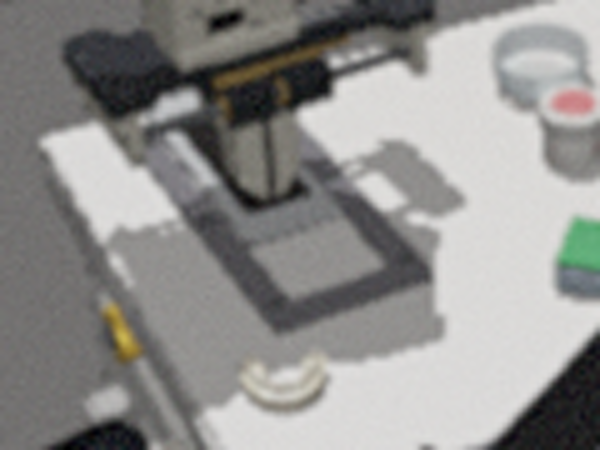

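The rubber's rear edge lies at (305,190)–(240,210), which is where it should be if the plate moved the whole 36 mm. I'll keep dragging.

```bash
python3 -m handwheel '[[[5,0,0],[0,0,0]],[[5,0,0],[0,0,0]],[[5,0,0],[0,0,0]],[[5,0,0],[0,0,0]],[[5,0,0],[0,0,0]],[[0,0,0],[0,0,0]]]' | head -4
python3 -m handwheel '[[[5,0,0],[0,0,0]],[[5,0,0],[0,0,0]],[[5,0,0],[0,0,0]],[[5,0,0],[0,0,0]],[[0,0,0],[0,0,0]]]' | head -4
```

```text
clock: 7.35
tool_pos: [0.4763, 0.031, 0.0725]
tool_rot: [0.002, 0.683, 0.73, 0.0]
contact_force: [0.1, -7.8, 14.9]
clock: 7.98
tool_pos: [0.475, 0.0509, 0.0726]
tool_rot: [0.002, 0.683, 0.73, 0.0]
contact_force: [-1.3, -7.3, 15.8]
```

```bash
python3 -m handwheel '[[[5,0,0],[0,0,0]],[[5,0,0],[0,0,0]],[[2.5,0,0],[0,0,0]],[[0,0,0],[0,0,0]],[[0,0,-2],[0,0,0]],[[0,0,-40],[0,0,0]],[[0,0,-60],[0,0,0]],[[-40,-40,0],[0,0,0]],[[-60,-30,0],[0,0,0]],[[-60,-10,0],[0,0,0]],[[0,0,0],[0,0,0]]]'
python3 - <<'E'
from h import *
import pickle
c=snap('top','top4.png'); pickle.dump(c,open('top4.pkl','wb')); s=capture('side'); pickle.dump(s,open('side4.pkl','wb'))
a=cv2.resize(c['img'][205:285,120:250],None,fx=6,fy=6,interpolation=cv2.INTER_CUBIC)
cv2.imwrite('pics/t4.png',a)
E
```

```text
clock: 9.35
tool_pos: [0.4045, -0.0998, 0.174]
tool_rot: [0.001, 0.686, 0.728, -0.0]
contact_force: [0.5, 1.2, 0.3]
finger_gap: 0.004
grasp_force: 0.0
```

View pics/t4.png

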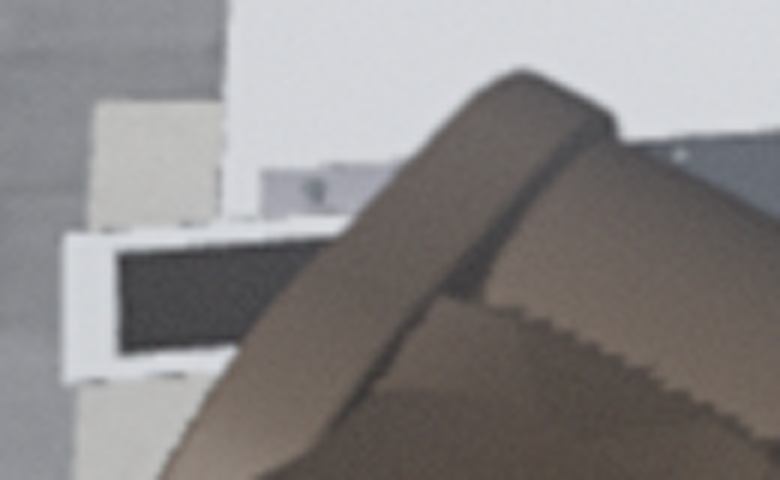

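The plate's overhanging end has corners at (62,235) and (66,384) in the crop, and the rubber's end corners are at (117,253) and (119,353).

Run:
```python
from h import *
import pickle
c=pickle.load(open('top4.pkl','rb'))
f=lambda p:onz(c,120+(p[0]+.5)/6-.5,205+(p[1]+.5)/6-.5,p[2])
for p in[(62,235,.006),(66,384,.006),(117,253,.0068),(119,353,.0068)]: print(f(p).round(4))
go([.466,.158,.06],tool(3.9),.047)
```

```text
[0.4946 0.1746 0.006 ]
[0.4393 0.17   0.006 ]
[0.4875 0.1537 0.0068]
[0.4504 0.151  0.0068]
t 9.45 tcp [ 0.4054 -0.0958  0.1736] F [ 0.7  0.1 -0.1] gap 0.002
shift first (mm) [249.2  77.3  66.6] | shift after turn [249.1  77.7  66.6] | turn deg [-0.02 -0.02 -0.11]
```

```bash
python3 -m handwheel '[[[60,20,0],[0,0,0]],[[60,20,0],[0,0,0]],[[60,20,0],[0,0,0]],[[56,19,0],[0,0,0]],[[0,0,20],[0,0,0]],[[0,0,0],[0,0,0]],[[0,0,0],[0,0,0]]]' 0 60
python3 -c "
from h import *
go([.469,.145,.003],tool(3.9),.047)"
```

```text
clock: 10.32
tool_pos: [0.4674, 0.1431, 0.1539]
tool_rot: [-0.0, 0.683, 0.731, -0.0]
contact_force: [-0.0, -0.2, 0.3]
finger_gap: 0.714
grasp_force: 0.0
t 10.32 tcp [0.4674 0.1431 0.1539] F [-0.  -0.2  0.3] gap 0.714
shift first (mm) [  1.8   1.8 103.9] | shift after turn [  1.8   1.8 103.9] | turn deg [-0.04  0.02  0.01]
```

```bash
python3 -m handwheel '[[[2,2,10],[0,0,0]],[[0,0,30],[0,0,0]],[[0,0,30],[0,0,0]],[[0,0,20],[0,0,0]],[[0,0,14],[0,0,0]],[[0,0,0],[0,0,0]],[[0,0,0],[0,0,0]]]' 0 60
python3 - <<'E'
from h import *
go([.469,.145,.003],tool(3.9),.047)
c=capture('side')
cv2.imwrite('pics/s5.png',cv2.resize(c['img'][130:230,150:290],None,fx=5,fy=5,interpolation=cv2.INTER_CUBIC))
E
```

```text
clock: 11.2
tool_pos: [0.4701, 0.1452, 0.0503]
tool_rot: [0.0, 0.683, 0.731, 0.0]
contact_force: [0.2, 0.5, -0.8]
finger_gap: 1.001
grasp_force: 0.0
t 11.20 tcp [0.4701 0.1452 0.0503] F [ 0.2  0.5 -0.8] gap 1.001
shift first (mm) [-0.1 -1.1  0.3] | shift after turn [-0.1 -1.1  0.3] | turn deg [ 0.05 -0.02 -0.02]
```

View pics/s5.png

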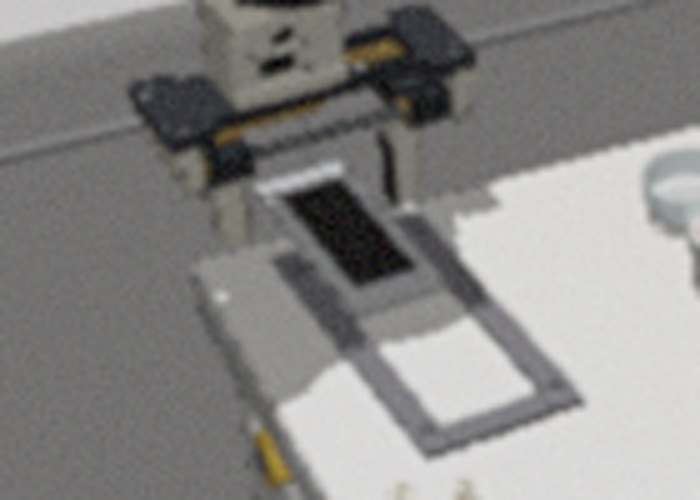

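The fingers straddle the overhanging end, at about (235,215) and (395,165). Closing now.

```bash
python3 -m handwheel '[[[0,-1,0],[0,0,0]],[[0,0,0],[0,0,0]],[[0,0,0],[0,0,0]],[[0,0,0],[0,0,0]],[[0,0,0],[0,0,0]],[[0,0,0],[0,0,0]]]' 255 60
python3 -m handwheel '[[[0,0,-4],[0,0,0]],[[0,0,-10],[0,0,0]],[[0,0,-10],[0,0,0]],[[0,0,-20],[0,0,0]],[[0,0,-30],[0,0,0]],[[0,0,-40],[0,0,0]],[[0,0,-40],[0,0,0]],[[0,0,-40],[0,0,0]],[[0,0,0],[0,0,0]],[[0,0,0],[0,0,0]]]'
python3 - <<'E'
from h import *
import pickle
go([.469,.145,.003],tool(3.9),.047)
c=capture('side'); pickle.dump(c,open('side6.pkl','wb'))
p=proj(c,[.469,.11,.19])[0].astype(int);print(p)
cv2.imwrite('pics/s6.png',cv2.resize(c['img'][max(p[1]-60,0):p[1]+60,p[0]-70:p[0]+70],None,fx=5,fy=5,interpolation=cv2.INTER_CUBIC))
E
```

```text
clock: 12.0
tool_pos: [0.4688, 0.1452, 0.0498]
tool_rot: [0.0, 0.683, 0.731, 0.0]
contact_force: [0.2, 0.2, 0.7]
finger_gap: 0.598
grasp_force: 60.0
clock: 13.25
tool_pos: [0.4679, 0.1452, 0.2434]
tool_rot: [-0.0, 0.683, 0.731, -0.0]
contact_force: [-0.5, -0.2, -4.3]
finger_gap: 0.594
grasp_force: 60.0
t 13.25 tcp [0.4679 0.1452 0.2434] F [-0.5 -0.2 -4.3] gap 0.594
shift first (mm) [ -0.3   1.2 193.4] | shift after turn [ -0.3   1.1 193.4] | turn deg [-0.04 -0.03  0.02]
[210 117]
```

View pics/s6.png

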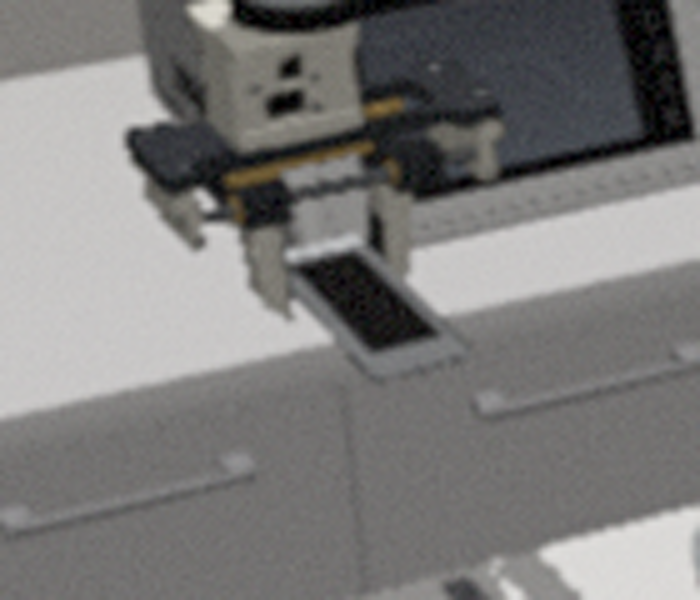

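The plate is held, with its rear corners at about (465,355) and (370,375) in the crop. I'll work out the droop from those and then the target pose.

```bash
cat > plan.py <<'E'
from h import *
E0=np.array([.4707,-.2949,.024]);yaw=.062;sl=np.radians(38)
Re=R.from_euler('z',yaw)*R.from_euler('y',-sl)   # easel frame
def epos(l): return E0+Re.apply(l)
def etool(droop=0): # plate y->easel x ; plate x -> -easel y ; tool: closing y = plate x dir, z=-n
    Rp=R.from_matrix(Re.as_matrix()@np.array([[0,1,0],[-1,0,0],[0,0,1.]]).T.T) if 0 else None
    M=Re.as_matrix(); px=-M[:,1]; py=M[:,0]; n=M[:,2]
    T=np.stack([py,px,-n],1)  # tool x=y x z = px x (-n) = n x px = py
    return R.from_matrix(T)*R.from_euler('y',droop)
E
python3 - <<'E'
from plan import *
import pickle
c=pickle.load(open('side6.pkl','rb')); s=state(); Rt=rot(s['tool_rot']); g=s['tool_pos']+Rt.apply([0,0,.047])
for dr in(0,2,5,8,12):
    Rd=Rt*R.from_euler('y',-np.radians(dr))   # trial sign
    p=[g+Rd.apply([-.075-.0475,sx*.028,-.003]) for sx in(1,-1)]+[g+Rd.apply([.0275,sx*.028,-.003]) for sx in(1,-1)]
    print(dr,np.round(p[0],3),((proj(c,p)-[140,57])*5).round().tolist())
print(etool().as_matrix().round(2)); go(epos([.123,0,.08]),etool(),.047)
E
```

```text
0 [0.504 0.025 0.199] [[467.0, 339.0], [367.0, 366.0], [352.0, 229.0], [259.0, 252.0]]
2 [0.504 0.025 0.203] [[466.0, 332.0], [367.0, 359.0], [352.0, 230.0], [259.0, 254.0]]
5 [0.504 0.025 0.21 ] [[465.0, 320.0], [365.0, 347.0], [352.0, 233.0], [259.0, 256.0]]
8 [0.504 0.026 0.216] [[464.0, 309.0], [363.0, 335.0], [353.0, 235.0], [259.0, 258.0]]
12 [0.504 0.028 0.224] [[461.0, 292.0], [360.0, 319.0], [353.0, 238.0], [260.0, 262.0]]
[[ 0.79  0.06  0.61]
 [ 0.05 -1.    0.04]
 [ 0.62  0.   -0.79]]
t 13.30 tcp [0.4677 0.145  0.2429] F [ 1.   1.1 -3.7] gap 0.596
shift first (mm) [-439.2   -8.2   43.2] | shift after turn [-30.9 439.3  30.5] | turn deg [-29.93  29.77  86.71]
```

```bash
python3 -m handwheel '[[[0,0,0],[0,0,8]],[[0,0,0],[0,0,10.2]],[[0,0,0],[0,0,10.2]],[[0,0,0],[0,0,10.2]],[[0,0,0],[0,0,10.2]],[[0,0,0],[0,0,10.2]],[[0,0,0],[0,0,10.2]],[[0,0,0],[0,0,10.2]],[[0,0,0],[0,0,10.2]],[[0,0,0],[0,0,0]]]'
python3 -c "
from plan import *
go(epos([.123,0,.1]),etool(),.047)
go(epos([.123,0,.1]),rot(state()['tool_rot']),.047)"
```

```text
clock: 14.55
tool_pos: [0.4681, 0.1449, 0.2426]
tool_rot: [0.001, 0.999, 0.038, -0.001]
contact_force: [-0.8, -0.6, -4.7]
finger_gap: 0.6
grasp_force: 60.0
t 14.55 tcp [0.4681 0.1449 0.2426] F [-0.8 -0.6 -4.7] gap 0.600
shift first (mm) [-24.2 438.8  28.1] | shift after turn [-31.  439.2  10.1] | turn deg [-0.14 38.09  0.8 ]
t 14.55 tcp [0.4681 0.1449 0.2426] F [-0.8 -0.6 -4.7] gap 0.600
shift first (mm) [  4.8 439.1  18. ] | shift after turn [  4.8 439.1  18. ] | turn deg [0. 0. 0.]
```

```bash
python3 -m handwheel '[[[0,20,-20],[0,0,0]],[[0,40,-20],[0,0,0]],[[0,45,-20],[0,0,0]],[[0,45,0],[0,0,0]],[[0,45,0],[0,0,0]],[[0,45,0],[0,0,0]],[[0,45,0],[0,0,0]],[[0,45,0],[0,0,0]],[[0,45,0],[0,0,0]],[[0,40,0],[0,0,0]],[[0,24,0],[0,0,0]],[[0,0,0],[0,0,0]]]'
python3 -m handwheel '[[[0,0,0],[0,6,0]],[[0,0,0],[0,8,0]],[[0,0,0],[0,8,0]],[[0,0,0],[0,8,0]],[[0,0,0],[0,8,0.8]],[[0,0,0],[0,0,0]],[[0,0,0],[0,0,0]]]'
python3 -c "
from plan import *
go(epos([.128,0,.05]),etool(),.047)"
```

```text
clock: 16.05
tool_pos: [0.5004, -0.2949, 0.3031]
tool_rot: [0.0, 0.999, 0.038, -0.001]
contact_force: [0.4, -0.3, -3.6]
finger_gap: 0.6
grasp_force: 60.0
clock: 16.92
tool_pos: [0.5018, -0.292, 0.3035]
tool_rot: [-0.014, 0.946, 0.03, 0.324]
contact_force: [0.0, 0.5, -4.1]
finger_gap: 0.598
grasp_force: 60.0
t 16.93 tcp [ 0.5018 -0.292   0.3035] F [ 0.   0.5 -4.1] gap 0.598
shift first (mm) [-68.3   1.9 104.3] | shift after turn [-68.6   0.9 104.1] | turn deg [-0.49  0.2  -0.1 ]
```

```bash
python3 -m handwheel '[[[-34,0,0],[0,0,0]],[[-34,1,0],[-0.4,0,0]],[[0,0,35],[0,0,0]],[[0,0,35],[0,0,0]],[[0,0,34],[0,0,0]],[[0,0,0],[0,0,0]],[[0,0,0],[0,0,0]]]'
python3 - <<'E'
from plan import *
go(epos([.128,0,.02]),etool(),.047)
go(epos([.128,0,.003]),etool(),.047)
E
```

```text
clock: 17.8
tool_pos: [0.4808, -0.2991, 0.208]
tool_rot: [-0.008, 0.949, 0.03, 0.314]
contact_force: [-0.6, -1.1, -3.5]
finger_gap: 0.593
grasp_force: 60.0
t 17.80 tcp [ 0.4808 -0.2991  0.208 ] F [-0.6 -1.1 -3.5] gap 0.593
shift first (mm) [ 8.8 -5.  71.7] | shift after turn [ 7.  -4.8 71.9] | turn deg [0.19 1.39 0.18]
t 17.80 tcp [ 0.4808 -0.2991  0.208 ] F [-0.6 -1.1 -3.5] gap 0.593
shift first (mm) [ 9.2 -5.1 88.7] | shift after turn [ 7.  -4.8 88.9] | turn deg [0.19 1.39 0.18]
```

```bash
python3 -m handwheel '[[[0,0,10],[0,0,0]],[[0,0,0],[0,0,0]]]'|head -3
python3 - <<'E'
from plan import *
print(state()['joints'].round(3))
go(epos([.128,0,.02]),etool(),.047)
E
```

```text
clock: 18.05
tool_pos: [0.4871, -0.2976, 0.1999]
tool_rot: [-0.008, 0.949, 0.031, 0.314]
[ 0.762  0.349 -0.118  2.186 -1.307  0.378  0.349]
t 18.05 tcp [ 0.4871 -0.2976  0.1999] F [ 0.7 -0.3 -2.5] gap 0.602
shift first (mm) [ 8.4 -3.8 61.5] | shift after turn [ 6.9 -3.7 61.7] | turn deg [0.13 1.38 0.26]
```

```bash
python3 -m handwheel '[[[0,-2,10],[0,0,0]],[[5,-2,10],[0,0,0]],[[0,0,0],[0,0,0]]]'|head -3
python3 - <<'E'
from plan import *
print(state()['joints'].round(3))
go(epos([.128,0,.02]),etool(),.047)
E
```

```text
clock: 18.42
tool_pos: [0.5029, -0.2924, 0.1868]
tool_rot: [-0.008, 0.949, 0.031, 0.314]
[ 0.864  0.396 -0.287  2.169 -1.307  0.289  0.344]
t 18.43 tcp [ 0.5029 -0.2924  0.1868] F [-0.7  0.  -3.7] gap 0.595
shift first (mm) [ 3.3  0.5 41.4] | shift after turn [ 2.3  0.5 41.5] | turn deg [0.1  1.36 0.26]
```

```bash
python3 -m handwheel '[[[0,0,0],[0,-5,0]],[[0,0,10],[0,0,0]],[[0,0,0],[0,0,0]]]'|head -3
python3 - <<'E'
from plan import *
print(state()['joints'].round(3))
go(epos([.128,0,.025]),etool(np.radians(-6.4)),.047)
E
```

```text
clock: 18.8
tool_pos: [0.5089, -0.2907, 0.1777]
tool_rot: [-0.008, 0.959, 0.033, 0.281]
[ 0.727  0.399 -0.159  2.138 -1.097  0.31   0.104]
t 18.80 tcp [ 0.5089 -0.2907  0.1777] F [ 0.1  0.6 -3.1] gap 0.598
shift first (mm) [10.8  1.9 24.8] | shift after turn [11.2  1.8 24.7] | turn deg [-0.06 -1.01  0.35]
```

```bash
python3 -m handwheel '[[[6,1,8],[0,0,0]],[[5,1,8],[0,0,0]],[[0,0,8],[0,0,0]],[[0,0,0],[0,0,0]],[[0,0,0],[0,0,0]]]'|head -3
python3 - <<'E'
from plan import *
s=state();print(s['joints'].round(3))
go(epos([.128,0,.006]),etool(np.radians(-6.4)),.047)
# look: project plate & easel landmarks and save
import pickle
for n in('top','side'): pickle.dump(capture(n),open(n+'7.pkl','wb'))
c=pickle.load(open('top7.pkl','rb'));t=c['img'].astype(int).sum(2)//3
for l in[(0,.042,.014),(0,-.042,.014)]: print('lip top px',proj(c,epos(l)).round(1))
R0=rot(s['tool_rot']);g=s['tool_pos']+R0.apply([0,0,.047])
for l in[(-.1225,.028,-.003),(-.1225,-.028,-.003),(.0275,.028,-.003)]: print('plate px',proj(c,g+R0.apply(l)).round(1))
print(t[238:268:2,312:372:2])
E
```

```text
clock: 19.42
tool_pos: [0.5304, -0.2924, 0.1636]
tool_rot: [-0.008, 0.959, 0.031, 0.28]
[ 0.716  0.446 -0.178  2.107 -1.112  0.277  0.103]
t 19.43 tcp [ 0.5304 -0.2924  0.1636] F [ 0.1  0.2 -3.2] gap 0.596
shift first (mm) [ 2.1 -1.2 20.4] | shift after turn [ 2.5 -1.2 20.4] | turn deg [ 0.01 -0.93  0.2 ]
lip top px [[322.3 256.1]]
lip top px [[360.6 253.3]]
plate px [[357.8 257.9]]
plate px [[331.5 259.9]]
plate px [[358.7 190.7]]
[[ 90  89  89  90 102  96  94 102 110 106 172 202 204 171  73 151 108  93
   86  76  80  79  82  80  83  80  79  77  78  78]
 [ 88  89  88 100 109 111 109 108 112 106 174 204 204 169  99 151  93  90
   78  78  76  79  78  78  78  76  78  80  79  80]
 [ 91  89  90 106 110 108 109 107 107  96 174 202 203 172 116 129  91  80
   78  78  75  79  81  78  75  77  77  78  80  78]
 [183 148 130 109 112 110 108 109 106  92 173 204 201 186 140 103  86  75
   74  77  78  78  78  75  79  78  80  77  77  76]
 [211 165 132 108 111 110 107 110 105  81 174 202 202 201 157  99  83  73
   74  73  77  78  78  78  78  79  75  78  76  77]
 [209 178 148 114 109 109 105 110  98  
[... 511 characters left out ...]
201 200 199 153  76  71
   74  72  74  72  74  74  74  74  79  77  77  73]
 [210 198 151 157 155 133 106 107 107 105 157 168 171 176 163 123  88  70
   72  74  76  73  72  75  72  70  77  74  74  75]
 [209 206 155 156 162 164 163 172 173 186 196 203 200 200 202 203 139  69
   72  75  71  73  74  73  76  76  75  75  72  69]
 [209 208 206 207 209 212 211 210 210 209 209 208 208 209 208 209 196 102
   69  71  74  76  73  73  76  73  75  73  76  78]
 [210 209 209 210 209 208 209 208 208 209 207 208 208 207 209 208 210 187
   83  69  71  71  73  73  74  74  72  72  78  74]
 [209 209 209 208 209 209 208 208 208 208 208 208 208 208 207 207 208 208
  133  67  69  71  73  74  71  74  71  73  79  70]]
```

The plate's edge at col 331.5 and the lip's left end at col 322 agree with the prediction, so the lateral position is good. Now lowering until contact.

```bash
python3 -m handwheel '[[[1,-1,7],[0,0,0]],[[1,0,7],[0,0,0]],[[0,0,3],[0,0,0]],[[0,0,0],[0,0,0]],[[0,0,0],[0,0,0]]]'|head -4
python3 -m handwheel '[[[0,0,2],[0,0,0]],[[0,0,0],[0,0,0]],[[0,0,0],[0,0,0]]]'|head -4
python3 - <<'E'
from plan import *
s=state();print(s['joints'].round(3))
go(epos([.124,0,.006]),etool(np.radians(-6.4)),.047)
E
```

```text
clock: 20.15
tool_pos: [0.5414, -0.2907, 0.1505]
tool_rot: [-0.008, 0.959, 0.031, 0.28]
contact_force: [1.2, -0.1, -3.0]
clock: 20.52
tool_pos: [0.5425, -0.2905, 0.1489]
tool_rot: [-0.008, 0.959, 0.032, 0.28]
contact_force: [-0.1, -0.3, -3.6]
[ 0.729  0.485 -0.22   2.095 -1.15   0.237  0.14 ]
t 20.52 tcp [ 0.5425 -0.2905  0.1489] F [-0.1 -0.3 -3.6] gap 0.596
shift first (mm) [-4.2 -0.1  1.8] | shift after turn [-4.2 -0.1  1.9] | turn deg [ 0.02 -0.95  0.22]
```

```bash
for i in 1; do python3 -m handwheel '[[[0,0,1.5],[0,0,0]],[[0,0,0],[0,0,0]],[[0,0,0],[0,0,0]]]'|sed -n 2,4p; done
python3 -m handwheel '[[[0,0,1.5],[0,0,0]],[[0,0,0],[0,0,0]],[[0,0,0],[0,0,0]]]'|sed -n 2,4p
python3 -m handwheel '[[[0,0,1],[0,0,0]],[[0,0,0],[0,0,0]],[[0,0,0],[0,0,0]]]'|sed -n 2,4p
```

```text
tool_pos: [0.5433, -0.2905, 0.1476]
tool_rot: [-0.008, 0.959, 0.032, 0.28]
contact_force: [0.6, 0.1, -2.4]
tool_pos: [0.5442, -0.2905, 0.1463]
tool_rot: [-0.008, 0.959, 0.032, 0.28]
contact_force: [0.7, -0.9, -4.3]
tool_pos: [0.5445, -0.2905, 0.1456]
tool_rot: [-0.008, 0.959, 0.032, 0.28]
contact_force: [-4.5, 0.8, 2.0]
```

```bash
cat > look.py <<'E'
from plan import *
# plate lower-end row in top image along plate centre-line columns; and model rows for given x (flat on board)
c=capture('top');t=c['img'].astype(int).sum(2)/3
for x in(.0,.005,.01):
  for z in(.006,.018): print('model end x',x,'z',z,proj(c,epos([x,0,z])).round(1)[0])
for u in(337,339,341,343,345,347,349): 
  col=t[242:266,u];print(u,col.round().astype(int).tolist())
s=state();print('F',s['contact_force'].round(1),'M',s['moment'].round(2),s['clock'])
E
python3 look.py
python3 -m handwheel '[[[0,0,0],[0,0,0]],[[0,0,0],[0,0,0]],[[0,0,0],[0,0,0]]]' 255 20|sed -n 2,6p
python3 look.py|tail -8
```

```text
model end x 0.0 z 0.006 [340.8 252.7]
model end x 0.0 z 0.018 [341.8 255.7]
model end x 0.005 z 0.006 [340.8 250.7]
model end x 0.005 z 0.018 [341.8 253.7]
model end x 0.01 z 0.006 [340.8 248.8]
model end x 0.01 z 0.018 [341.9 251.8]
337 [147, 158, 175, 191, 201, 202, 203, 197, 176, 167, 118, 72, 68, 70, 71, 105, 143, 164, 205, 210, 209, 209, 208, 208]
339 [89, 86, 88, 98, 113, 125, 136, 149, 132, 124, 93, 68, 66, 70, 72, 102, 146, 171, 207, 210, 208, 209, 209, 208]
341 [74, 71, 70, 74, 71, 72, 71, 74, 81, 82, 75, 74, 73, 73, 75, 101, 148, 180, 207, 211, 208, 209, 207, 208]
343 [74, 75, 71, 73, 73, 71, 72, 72, 70, 72, 71, 72, 70, 69, 70, 99, 147, 184, 208, 212, 209, 210, 210, 208]
345 [73, 75, 76, 72, 74, 74, 73, 72, 73, 69, 74, 72, 72, 70, 70, 72, 88, 127, 156, 178, 189, 205, 209, 211]
347 [78, 76, 74, 77, 73, 74, 71, 72, 77, 71, 73, 70, 72, 73, 71, 70, 72, 66, 66, 70, 82, 106, 134, 155]
349 [75, 78, 77, 74, 75, 73, 75, 75, 73, 74, 71, 72, 73, 73, 71, 70, 69, 71, 71, 68, 71, 67, 68, 67]
F [-5.3  1.2  3.3] M [0.15 1.15 0.19] 21.7
tool_pos: [0.5448, -0.2904, 0.1454]
tool_rot: [-0.008,
[... 204 characters left out ...]
209]
339 [87, 85, 91, 98, 111, 127, 139, 149, 108, 69, 66, 65, 70, 69, 71, 102, 147, 171, 206, 211, 210, 208, 208, 209]
341 [74, 74, 71, 71, 71, 71, 72, 73, 74, 76, 74, 73, 71, 74, 73, 103, 148, 180, 206, 211, 209, 210, 209, 208]
343 [75, 72, 74, 69, 74, 74, 74, 77, 70, 71, 70, 72, 71, 68, 69, 101, 147, 184, 208, 211, 210, 209, 208, 209]
345 [73, 74, 72, 77, 72, 75, 75, 70, 74, 69, 73, 70, 71, 70, 66, 71, 90, 126, 156, 176, 191, 205, 208, 209]
347 [73, 72, 75, 76, 75, 75, 71, 72, 73, 73, 75, 72, 73, 71, 70, 71, 70, 65, 64, 69, 81, 110, 130, 156]
349 [77, 75, 77, 76, 75, 74, 75, 75, 76, 71, 74, 71, 74, 73, 72, 71, 74, 71, 70, 70, 72, 66, 67, 66]
F [-0.4  0.6 -3.1] M [-0.08  1.04 -0.01] 22.125
```

```bash
python3 -m handwheel '[[[0,0,1],[0,0,0]],[[0,0,0],[0,0,0]],[[0,0,0],[0,0,0]]]' 255 8|sed -n 2,6p
python3 look.py|sed -n '7,8p;14p'
python3 -m handwheel '[[[0,0,1],[0,0,0]],[[0,0,0],[0,0,0]],[[0,0,0],[0,0,0]]]' |sed -n 2,6p
python3 look.py|sed -n '7,8p;14p'
```

```text
tool_pos: [0.5452, -0.2904, 0.1448]
tool_rot: [-0.008, 0.959, 0.032, 0.28]
contact_force: [-3.5, 0.1, 2.3]
finger_gap: 0.606
grasp_force: 8.0
337 [147, 158, 170, 186, 200, 204, 201, 188, 148, 91, 64, 64, 68, 68, 70, 105, 144, 163, 206, 211, 209, 209, 208, 209]
339 [92, 88, 84, 92, 112, 126, 135, 141, 104, 71, 66, 65, 69, 70, 72, 103, 146, 172, 205, 211, 209, 208, 209, 208]
F [-4.   0.8  1.8] M [-0.01  1.12  0.15] 22.55
tool_pos: [0.5458, -0.2903, 0.1442]
tool_rot: [-0.008, 0.959, 0.032, 0.28]
contact_force: [-5.4, 0.9, 4.7]
finger_gap: 0.607
grasp_force: 8.0
337 [147, 154, 171, 186, 200, 204, 198, 181, 148, 91, 66, 67, 72, 68, 71, 103, 144, 164, 204, 211, 210, 209, 209, 209]
339 [89, 85, 84, 93, 112, 128, 132, 130, 101, 69, 65, 67, 65, 68, 72, 105, 146, 173, 205, 211, 209, 208, 208, 207]
F [-5.6  0.7  5.5] M [0.12 1.13 0.25] 22.975
```

```bash
python3 -m handwheel '[[[0,0,-0.7],[0,0,0]],[[0,0,0],[0,0,0]],[[-3,0,0.3],[0,0,0]],[[0,0,0],[0,0,0]],[[0,0,0],[0,0,0]]]' 255 20|sed -n 2,6p
python3 look.py|sed -n '7,8p;14p'
python3 -m handwheel '[[[-2,0,0.2],[0,0,0]],[[0,0,0],[0,0,0]],[[0,0,0],[0,0,0]]]' |sed -n 2,6p
python3 look.py|sed -n '7,8p;14p'
```

```text
tool_pos: [0.5427, -0.2906, 0.1423]
tool_rot: [-0.008, 0.959, 0.031, 0.28]
contact_force: [-1.7, 0.4, -3.6]
finger_gap: 0.604
grasp_force: 20.0
337 [140, 145, 148, 167, 175, 186, 201, 204, 200, 175, 106, 64, 65, 68, 73, 103, 144, 163, 204, 211, 209, 208, 209, 208]
339 [94, 90, 84, 85, 84, 95, 111, 123, 130, 125, 83, 67, 67, 67, 72, 103, 146, 173, 205, 210, 209, 208, 208, 210]
F [-1.4 -0.3 -4.1] M [-0.09  1.27 -0.  ] 23.65
tool_pos: [0.5413, -0.2907, 0.1412]
tool_rot: [-0.008, 0.959, 0.031, 0.28]
contact_force: [-1.1, 0.2, -3.2]
finger_gap: 0.606
grasp_force: 20.0
337 [127, 132, 141, 145, 168, 175, 188, 199, 206, 198, 158, 92, 62, 67, 71, 103, 144, 162, 204, 211, 208, 207, 208, 208]
339 [92, 89, 87, 85, 83, 88, 93, 109, 130, 131, 106, 76, 66, 64, 71, 105, 144, 172, 206, 210, 208, 209, 208, 209]
F [-0.9 -0.5 -4.3] M [-0.09  1.3  -0.03] 24.075
```

```bash
python3 -m handwheel '[[[-1.5,0,0.8],[0,0,0]],[[0,0,0],[0,0,0]],[[0,0,0],[0,0,0]]]' |sed -n 2,4p
python3 look.py|sed -n '7,8p;14p'
python3 -m handwheel '[[[-1.5,0,0.3],[0,0,0]],[[0,0,0],[0,0,0]],[[0,0,0],[0,0,0]]]' |sed -n 2,4p
python3 look.py|sed -n '7,8p;14p'
```

```text
tool_pos: [0.5411, -0.2906, 0.1405]
tool_rot: [-0.008, 0.959, 0.032, 0.281]
contact_force: [-2.4, 1.0, 6.2]
337 [122, 124, 130, 137, 144, 167, 186, 196, 203, 199, 168, 100, 64, 66, 68, 105, 141, 163, 204, 211, 207, 208, 208, 208]
339 [88, 90, 89, 86, 85, 85, 90, 104, 118, 122, 112, 79, 66, 66, 69, 103, 144, 171, 205, 209, 209, 207, 208, 207]
F [-3.1  1.1  4.3] M [0.19 0.56 0.11] 24.5
tool_pos: [0.5404, -0.2909, 0.1399]
tool_rot: [-0.008, 0.959, 0.032, 0.281]
contact_force: [-3.7, 1.0, 8.9]
337 [132, 127, 128, 139, 145, 167, 184, 192, 200, 203, 183, 117, 63, 67, 69, 104, 140, 161, 203, 209, 209, 208, 208, 208]
339 [92, 89, 89, 84, 87, 82, 91, 97, 109, 132, 138, 93, 67, 66, 68, 102, 145, 171, 205, 210, 209, 209, 208, 209]
F [-3.7  1.1  8.3] M [0.21 0.39 0.12] 24.925
```

```bash
python3 -m handwheel '[[[0,0,0],[0,0,0]],[[0,0,0],[0,0,0]],[[0,0,0],[0,0,0]],[[0,0,0],[0,0,0]]]' 255 5|sed -n 2,6p
python3 -m handwheel '[[[0,0,0],[0,0,0]],[[0,0,0],[0,0,0]],[[0,0,0],[0,0,0]],[[0,0,0],[0,0,0]],[[0,0,0],[0,0,0]]]' 50 5|sed -n 2,6p
python3 look.py|sed -n '7,8p;14p'
```

```text
tool_pos: [0.5403, -0.291, 0.1397]
tool_rot: [-0.008, 0.959, 0.032, 0.281]
contact_force: [-3.6, -0.1, 6.7]
finger_gap: 0.61
grasp_force: 5.0
tool_pos: [0.5395, -0.2908, 0.1387]
tool_rot: [-0.008, 0.959, 0.032, 0.28]
contact_force: [-0.3, 0.3, 0.5]
finger_gap: 0.806
grasp_force: 0.0
337 [126, 118, 120, 133, 137, 147, 167, 179, 190, 202, 195, 144, 79, 65, 68, 105, 144, 161, 203, 211, 209, 208, 208, 207]
339 [89, 86, 88, 86, 85, 85, 85, 87, 94, 113, 117, 86, 66, 67, 68, 103, 146, 172, 206, 210, 208, 207, 208, 208]
F [ 0.5 -0.6  0.9] M [-0.07  0.81 -0.01] 26.1
```

```bash
python3 -m handwheel '[[[0,0,-15],[0,0,0]],[[0,0,-30],[0,0,0]],[[0,0,-40],[0,0,0]],[[0,0,-40],[0,0,0]],[[0,-50,-20],[0,0,0]],[[0,-60,0],[0,0,0]],[[0,-60,0],[0,0,0]],[[0,-60,0],[0,0,0]],[[0,-50,0],[0,0,0]],[[0,0,0],[0,0,0]],[[0,0,0],[0,0,0]]]' |sed -n 1,4p
python3 - <<'E'
from plan import *
from scipy.optimize import least_squares
# plate as bright region: fit outline of model (flat, x,y,rot on board) by rubber rectangle (dark inside bright) in both views
c=capture('top');s=capture('side');
for n,c in(('top',c),('side',s)):
    cv2.imwrite('pics/end_%s.png'%n,c['img'])
    g=cv2.cvtColor(c['img'],cv2.COLOR_BGR2GRAY)
    q=proj(c,[epos([x,y,.006]) for x,y in((0,.028),(0,-.028),(.15,-.028),(.15,.028))])
    m=np.zeros_like(g);cv2.fillConvexPoly(m,np.int32(q.round()),255);m=cv2.dilate(m,np.ones((9,9)))
    b=((g>110)&(m>0)).astype(np.uint8)
    n_,lab,st,_=cv2.connectedComponentsWithStats(b); 
    k=1+st[1:,4].argmax();h=cv2.convexHull(cv2.findNonZero((lab==k).astype(np.uint8)))
    print(n,'model',q.round(1).tolist(),'minrect',cv2.boxPoints(cv2.minAreaRect(h)).round(1).tolist(),st[k])
    r=proj(c,[epos([x,y,.0068]) for x,y in((.02,.02),(.02,-.02),(.13,-.02),(.13,.02))])
    m=np.zeros_like(g);cv2.fillConvexPoly(m,np.int32(q.round()),255)
    m=cv2.erode(m,np.ones((3,3)))
    d=((g<85)&(m>0)).astype(np.uint8);n_,lab,st,_=cv2.connectedComponentsWithStats(d);k=1+st[1:,4].argmax()
    print('  rubber model',r.round(1).tolist(),'seen',cv2.boxPoints(cv2.minAreaRect(cv2.findNonZero((lab==k).astype(np.uint8)))).round(1).tolist(),st[k])
E
```

```text
clock: 27.48
tool_pos: [0.4457, -0.0642, 0.2585]
tool_rot: [-0.006, 0.961, 0.031, 0.274]
contact_force: [-0.1, -0.6, 0.2]
top model [[328.1, 253.6], [353.4, 251.7], [355.8, 189.4], [328.2, 191.4]] minrect [[324.0, 185.0], [360.0, 185.0], [360.0, 254.0], [324.0, 254.0]] [ 324  185   37   70 1596]
  rubber model [[331.8, 245.8], [350.1, 244.5], [351.6, 198.8], [332.2, 200.2]] seen [[333.6000061035156, 244.0], [335.1000061035156, 200.5], [350.8999938964844, 201.0], [349.3999938964844, 244.5]] [334 201  17  44 643]
side model [[268.7, 246.9], [280.5, 261.6], [326.3, 213.3], [312.8, 200.2]] minrect [[262.6000061035156, 244.6999969482422], [312.6000061035156, 191.8000030517578], [334.70001220703125, 212.6999969482422], [284.79998779296875, 265.5]] [ 265  196   66   67 1391]
  rubber model [[276.0, 242.6], [284.6, 252.9], [318.0, 217.7], [308.5, 208.2]] seen [[277.20001220703125, 244.60000610351562], [309.3999938964844, 210.39999389648438], [318.20001220703125, 218.8000030517578], [286.0, 252.89999389648438]] [279 211  39  42 557]
```

```bash
python3 -c "
from h import *
print(finish_job())"
```

```text
the job is handed in; nothing more can be done
None
```

I handed the job in at about 27.5 s of the 58 s. The plate is released on the easel with its lower end on the lip, centred to about 2 mm and matching a plate lying flat in both camera views; the judge's result was not shown to me.

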